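# Lean the tall pattern board on the bench easel

### The job

Lift the tallest pattern board out of the peg rack and stand it on the bench easel, the same end up as it stood in the rack: its lower edge fully on the easel's base, between the front lip and the two posts, and its back leaning at a clear slope against the round crossbar. Leave it leaning there by itself, and do not shift or knock over the other boards or anything else loose on the bench.

Things in the scene. Friction and masses are not known exactly. Their poses are not given: they have to be found in the camera images.
- tall_board: the tallest of three plywood pattern boards standing on edge in the rack: 10 mm thick (its x), 110 mm wide (its y), 170 mm tall (its z), with a dark milled outline on both faces, which are alike. Origin: centre of its lower edge face; z points up along the board. About 0.12 kg
- tall_board_top (a point): centre of the tall board's top edge, 170 mm above its origin
- easel: small fixed wooden easel. Base 150 (x) x 170 (y) x 16 mm thick. A lip across its whole width, x = 24 to 36 mm, rises to z = 30 mm. Two 16 mm square posts at x = -30, y = -75 and +75 mm, reach z = 120 mm and carry the crossbar. Origin: centre of the base's underside, on the bench; +x points from posts to lip (away from the robot at yaw 0), y along the crossbar, z up
- crossbar: round wooden bar of the easel, 14 mm diameter, running along the easel's y between the posts (134 mm clear); origin at its centre, 105 mm above the bench and 30 mm behind (-x) the easel's origin
- rack: fixed wooden rack: plank 170 (x) x 110 (y) x 18 mm thick with six rows of two upright pegs (11 mm diameter, at y = -30 and +30 mm, tops at z = 73 mm), which form five slots 15 mm wide, 26 mm apart along x; the boards stand on the plank in the slots at x = -52, 0 and +52 mm, in any order. Origin: centre of its underside, on the bench
- wide_board: plywood board in the rack, 10 x 120 x 110 mm tall; axes and origin as for the tall board; to stay where it is
- small_board: plywood board in the rack, 10 x 85 x 95 mm tall; axes and origin as for the tall board; to stay where it is
- rivet_tin: open steel tin of rivets, 64 mm diameter, 62 mm high, standing between rack and easel; origin under its centre
- mallet: wooden mallet standing on a face of its round head (up to 80 mm diameter, 100 mm high), its handle (25 mm thick, 200 mm) sticking out level towards its +x; origin under the head's centre
- marble_slab: marble block 100 x 160 x 25 mm lying on the bench; origin under its centre
- glue_bottle: white bottle, 48 mm diameter, 110 mm high; origin under its centre
- thread_spool: wooden spool, 52 mm diameter, 60 mm high; origin under its centre
- awl: awl with a wooden handle, 150 mm long, lying at the side; origin under its middle
- steel_rule: flat steel rule 30 x 200 x 4 mm lying at the side; origin under its centre
There are look-alikes about, which are no part of the job. What is shaped like the tall_board but yellow is not meant.

How it is judged:
By the outcome, as a careful person would: the job done as asked, in the order asked, and still so for the second after the job is handed in, with the robot touching nothing.
It also fails if it takes over 45 s, if anything falls off the work surface, if the arm or the gripper's body presses on something with over 40 N, if the wrist force passes 120 N, or if a joint passes its speed limit or range.

### The arm

A 6-joint arm with a two-finger parallel gripper is mounted at the origin on the work surface. World frame = base frame: x ahead of the robot, y to its left, z up, the work surface at z = 0. Lengths are in m, angles in rad, forces in N, time in s.
With the tool pointing down it reaches from about 0.375 to 0.9 m from the base axis. Payload 3.1 kg.
Tool frame: the origin (TCP) lies at the very end of the fingers, on their centre line; the grasp point (between the pads) lies 19 mm behind it; z points along the fingers, y is the direction in which the jaws open and shut (so a half turn about z gives the same grasp; the last joint's range is limited). The gripper opens to 87 mm and grips with 3 to 60 N. Pads are 19 mm wide; open, the fingers measure 117 mm over their backs; the gripper's body (75 mm by 190 mm) begins 51 mm behind the grasp point.
Start: joints at [-1.359, 0.527, 1.433, -0, 1.181, -0.178], TCP at [0.238, -0.578, 0.223] pointing down, gripper open.
Joint ranges: [-3.08, 3.08], [-0.75, 2.2], [0.22, 2.44], [-1.43, 4.57], [0, 2.65], [-2.85, 2.85]. Speed limits (rad/s): [2.79, 2.79, 3.14, 3.14, 3.14, 3.14].

### API

Orientations are given as a unit quaternion [x, y, z, w].
In Python, from rig import robot gives the robot as it stands. The module is installed in compiled form; this text tells all that it offers.
- The arm moves only by the tool send_rows, never from a script. Its argument "deltas" is a list of rows, each an object of numbers: "tx", "ty", "tz": the shift along the tool's x, y, z in cm; "rx", "ry", "rz": the turn, a rotation vector about the tool's x, y, z in rad. A call has 1 to 5 rows; each row is the pose to reach, as a shift and turn from the pose commanded when the call began, along the tool's axes at that moment; what a row does not reach only later rows make up. A row lasts 1/12 s, in which the tool goes at most 41.7 mm and 7.16 degrees, less where a joint would pass 70% of its speed; a pose out of reach is approached as far as the arm can. A call with a gripper value outside its range is refused whole. "claw" is the finger opening in cm, from 0 to 8.7, set as the call begins (left out, the last holds). The fingers move at their own pace and stop on an object; "squeeze" is the grip in N (left out, the last holds). Time passes only in rows, so rows that repeat a pose let the fingers close. It gives the time, the measured TCP pose, the force and the opening at its end, in the units of the state.
- robot.get_obs(): the state, without advancing time (a new reading comes with each control period).
- robot.camera(name): name is "side" or "top"; returns a dict with "color" (480x640x3 uint8, red, green, blue), "z_map" (480x640 float32, m along the optical axis (not along the pixel's ray), 0 where there is no reading), "intrinsics" (3x3 intrinsics, pixels), "R" (3x3) and "t" (3): a world point X has camera coordinates R X + t. Camera axes: x right, y down, z forward; pixel columns grow to the right and rows downward; lengths in m; the calibration is good to about 2 mm. A picture is of the moment at which its call begins.
- robot.hand_in(): hands the job in, once; it reports no verdict.
Trained networks look in the newest picture that a camera, given by its name, has taken for a name from the list of things; names that differ only in an ending like _2 or _b are one class to them, and where a whole thing is asked for, a point or a joint stands for the part that bears it (a point fixed in the world has none). Each returns a list of dicts, best first, with "p" (0 to 1); they miss things now and then, are a little off and sometimes report something else, mostly with a low value. They report only what shows in the picture. A call takes as long as a camera call. They do not tell look-alikes from the thing itself.
- robot.outline_of(label, camera): "pixels" (480x640 bool, what is visible of it) and "xy" ([column, row] in pixels, amid what is visible of it).
- robot.tip_of(label, camera): "xy" ([column, row] in pixels: a listed point, or the origin of a listed thing).
The state is a dict: "time": time; "q": joint angles; "joint_velocities": joint speeds; "joint_torque": joint torques, N m; "position": TCP position; "tool_rot": TCP orientation; "ft_force": force on the tool from outside, world axes, zero at the start; "moment": the same for the moment, N m; "grip_width": finger opening in m.
Only numpy, scipy, OpenCV 4.12 (cv2) and the standard library are available. Lean on these libraries where they do the work, as an engineer would, in place of code of your own. Each camera call takes 0.05 s, during which the arm holds its last target.

## Working session

There is one attempt and no reset: what is moved stays moved. The work goes in short steps, Python scripts to look and compute and a tool call to move; the robot and the scene stay as the last step left them, time stands still between calls to the robot, and variables do not carry over. Pictures are saved under pics/ and viewed, and the job is handed in when it is done.

Besides the shell and the picture viewer there is one more tool, called as name([rows], argument=value, ...), one row to a line, values as JSON. send_rows: Moves the arm, as the interface text tells. Its arguments: {"type":"object","properties":{"deltas":{"type":"array","items":{"type":"object","properties":{"tx":{"type":"number"},"ty":{"type":"number"},"tz":{"type":"number"},"rx":{"type":"number"},"ry":{"type":"number"},"rz":{"type":"number"}}}},"claw":{"type":"number"},"squeeze":{"type":"number"}},"required":["deltas"]}

```bash
mkdir -p pics; cat > h.py <<'E'
import numpy as np, cv2
from rig import robot
def cam(n,fn=None):
    c=robot.camera(n)
    if fn: cv2.imwrite('pics/'+fn,c['color'][:,:,::-1])
    return c
def cloud(c):
    z=c['z_map'];K=c['intrinsics'];v,u=np.mgrid[0:480,0:640]
    P=np.stack([(u-K[0,2])/K[0,0]*z,(v-K[1,2])/K[1,1]*z,z],-1)
    W=(P-c['t'])@c['R'] 
    W[z<=0]=np.nan
    return W
E
python3 - <<'E'
from h import *
o=robot.get_obs();print(o['time'],o['position'],o['tool_rot'],o['q'])
for n in('side','top'):
    c=cam(n,n+'0.png');print(n,c['t'],(-c['R'].T@c['t']).round(3),c['R'].round(3).tolist(),c['intrinsics'][0,0])
    np.savez(n+'0.npz',**c)
    for l in ['tall_board','easel','crossbar','rack','wide_board','small_board','rivet_tin','mallet','glue_bottle','thread_spool','marble_slab']:
        W=cloud(c)
        for d in robot.outline_of(l,n)[:3]:
            p=W[d['pixels']]; print(l,round(d['p'],2),np.round(d['xy']),np.nanpercentile(p,2,axis=0).round(3),np.nanpercentile(p,98,axis=0).round(3))
E
```

```text
0.0 [ 0.23795772 -0.57714968  0.22160016] [ 9.80964598e-01  1.94183790e-01 -2.44570381e-05 -1.05481980e-03] [-1.35848196e+00  5.28430015e-01  1.43388243e+00 -1.43538407e-05
  1.18139038e+00 -1.78531053e-01]
side [0.59223614 0.09511611 1.23065196] [0.542 0.845 0.931] [[-0.999, -0.048, -0.011], [-0.025, 0.695, -0.719], [0.042, -0.717, -0.695]] 551.004210686288
tall_board 0.92 [333. 388.] [0.487 0.331 0.007] [0.592 0.35  0.172]
tall_board 0.6 [321. 310.] [0.555 0.137 0.019] [0.57  0.24  0.191]
easel 0.71 [368. 200.] [ 0.389 -0.346  0.006] [ 0.536 -0.177  0.116]
crossbar 0.73 [344. 158.] [ 0.521 -0.557  0.001] [ 0.553 -0.363  0.01 ]
crossbar 0.59 [384. 163.] [ 0.424 -0.329  0.105] [ 0.446 -0.218  0.116]
rack 0.87 [355. 340.] [0.428 0.135 0.009] [0.592 0.236 0.075]
wide_board 0.72 [351. 321.] [0.501 0.07  0.003] [0.518 0.25  0.132]
small_board 0.79 [379. 323.] [0.453 0.136 0.023] [0.466 0.22  0.116]
rivet_tin 0.86 [370. 267.] [ 0.434 -0.038  0.007] [0.493 0.025 0.063]
mallet 0.84 [230. 337.] [0.693 0.146 0.015] [0.761 0.402 0.103]
glue_bottle 0.84 [271. 200.] [ 0.687 -0.219  0.007] [ 0.73
[... 726 characters left out ...]
119]
crossbar 0.84 [423. 308.] [ 0.419 -0.335  0.104] [ 0.444 -0.208  0.117]
rack 0.69 [248. 290.] [0.428 0.131 0.013] [0.586 0.235 0.075]
wide_board 0.68 [238. 199.] [0.69  0.135 0.012] [0.76  0.394 0.105]
wide_board 0.57 [238. 282.] [0.501 0.13  0.03 ] [0.515 0.243 0.133]
small_board 0.53 [248. 300.] [0.452 0.135 0.02 ] [0.464 0.22  0.118]
rivet_tin 0.69 [319. 299.] [ 0.434 -0.036  0.004] [0.491 0.022 0.064]
mallet 0.72 [237. 198.] [0.69  0.134 0.   ] [0.762 0.395 0.105]
glue_bottle 0.59 [389. 208.] [ 0.685 -0.232  0.001] [ 0.728 -0.189  0.113]
thread_spool 0.96 [427. 204.] [ 0.684 -0.344  0.005] [ 0.728 -0.298  0.066]
marble_slab 0.84 [310. 199.] [ 0.689 -0.072  0.007] [0.797 0.084 0.031]
```

View pics/side0.png

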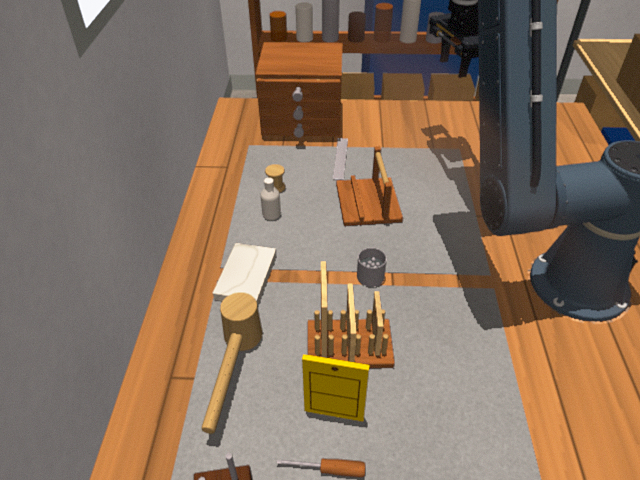

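View pics/top0.png

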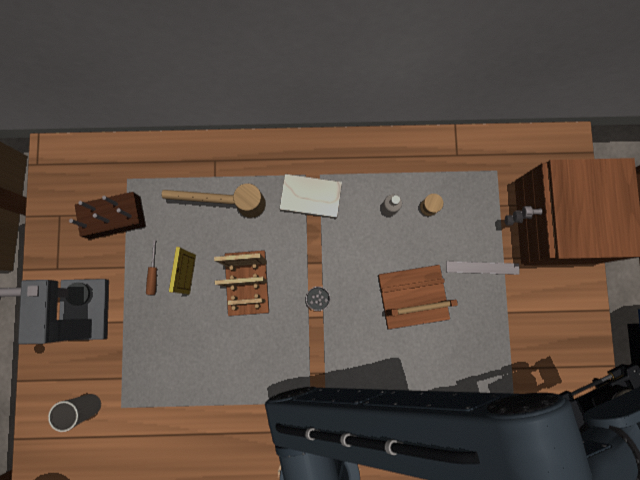

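```bash
python3 - <<'E'
from h import *
c={}
for n in('side','top'):
    c=dict(np.load(n+'0.npz'));W=cloud(c).reshape(-1,3);C=c['color'].reshape(-1,3)
    def sel(a,b,z):
        return (W[:,0]>a[0])&(W[:,0]<a[1])&(W[:,1]>b[0])&(W[:,1]<b[1])&(W[:,2]>z[0])&(W[:,2]<z[1])
    for nm,a,b,z in [('talltop',(.53,.61),(.1,.27),(.182,.2)),('tallbody',(.53,.61),(.1,.27),(.08,.2)),('bar',(.40,.46),(-.33,-.22),(.1,.125)),('lip',(.46,.52),(-.36,-.16),(.024,.036)),('widetop',(.48,.54),(.1,.27),(.122,.14)),('smalltop',(.43,.48),(.1,.27),(.108,.125)),('baseplate',(.38,.55),(-.36,-.16),(.012,.02))]:
        p=W[sel(a,b,z)]
        if len(p)<5: print(n,nm,len(p));continue
        s=p[:,1]; k=np.polyfit(p[:,1],p[:,0],1)
        r=cv2.minAreaRect(p[:,:2].astype(np.float32)*1000)
        print(n,nm,len(p),'mean',p.mean(0).round(4),'min',np.percentile(p,2,axis=0).round(4),'max',np.percentile(p,98,axis=0).round(4),'slope dx/dy',k[0].round(4),r)
E
```

```text
side talltop 269 mean [0.5629 0.1883 0.1886] min [0.5559 0.1314 0.1838] max [0.5695 0.2387 0.1915] slope dx/dy -0.057 ((563.1339111328125, 184.24151611328125), (10.018623352050781, 111.31890869140625), 3.064635753631592)
side tallbody 502 mean [0.5622 0.208  0.1629] min [0.5554 0.1343 0.0862] max [0.5689 0.24   0.1912] slope dx/dy -0.0616 ((563.2149047851562, 184.85757446289062), (10.741010665893555, 112.58619689941406), 3.4165890216827393)
side bar 159 mean [ 0.4348 -0.2734  0.1119] min [ 0.4235 -0.3285  0.1052] max [ 0.4451 -0.2224  0.1161] slope dx/dy -0.1313 ((433.6795959472656, -274.8832702636719), (14.229439735412598, 109.7500228881836), 7.723327159881592)
side lip 219 mean [ 0.4921 -0.256   0.0306] min [ 0.4782 -0.3428  0.0255] max [ 0.5066 -0.1784  0.0344] slope dx/dy -0.1311 ((492.30499267578125, -260.71929931640625), (12.538557052612305, 171.91708374023438), 7.497446537017822)
side widetop 291 mean [0.5107 0.1936 0.1287] min [0.5043 0.1326 0.1244] max [0.5176 0.2486 0.132 ] slope dx/dy -0.0557 ((510.79791259765625, 189.52590942382812), (10.085887908935547, 121.7371749877929
[... 1344 characters left out ...]
7148438), 0.9705958962440491)
top widetop 200 mean [0.509  0.1888 0.1286] min [0.5021 0.1332 0.1241] max [0.5152 0.2451 0.1334] slope dx/dy -0.0559 ((509.2646484375, 188.9042205810547), (10.397246360778809, 117.11502838134766), 2.7968623638153076)
top smalltop 135 mean [0.4578 0.1765 0.1136] min [0.4521 0.1357 0.1092] max [0.4633 0.217  0.1189] slope dx/dy -0.0473 ((457.8260192871094, 176.60189819335938), (9.948464393615723, 82.95491790771484), 3.0666940212249756)
top baseplate 2394 mean [ 0.4619 -0.2647  0.0161] min [ 0.3867 -0.3479  0.0123] max [ 0.5351 -0.1824  0.0198] slope dx/dy -0.0179 ((460.961669921875, -265.92938232421875), (149.80323791503906, 170.5116424560547), 7.441377639770508)
```

The side picture shows the tall plywood board at the far left of the rack (top near (324,267)). The yellow look-alike is at (335,388), and the easel is at (370,200) with its bar at (384,163). In the top picture the tall board is at (240,257), the easel at (413,297) and the tin at (317,299). Both cameras agree on the tall board, at (0.562, 0.184) with yaw about 3.1°. They also agree on the easel, at (0.462, -0.266) with yaw about 7.5°.

```bash
cat > d.py <<'E'
import sys
from h import *
from scipy.spatial.transform import Rotation as Ro
# usage: d.py x y z yawx_deg tilt_deg ; tilt: rotation about tool x (+: see print)
def target(yaw,tilt):
    a=np.radians(yaw); 
    R=np.array([[np.cos(a),np.sin(a),0],[np.sin(a),-np.cos(a),0],[0,0,-1]])
    return Ro.from_matrix(R)*Ro.from_euler('x',tilt,degrees=True)
x,y,z,yaw,tilt=map(float,sys.argv[1:6])
o=robot.get_obs();R0=Ro.from_quat(o['tool_rot']);p=np.array(o['position'])
T=target(yaw,tilt)
print('t',round(o['time'],2),'pos',p.round(4),'F',np.round(o['ft_force'],2),'w',o['grip_width'])
print('tool axes x',R0.as_matrix()[:,0].round(3),'y',R0.as_matrix()[:,1].round(3),'z',R0.as_matrix()[:,2].round(3))
print('target z',T.as_matrix()[:,2].round(3),'y',T.as_matrix()[:,1].round(3))
print('shift cm',(100*R0.inv().apply(np.array([x,y,z])-p)).round(2),'rot',(R0.inv()*T).as_rotvec().round(4))
E
python3 d.py 0.562 0.184 0.26 93.1 0; python3 d.py 0.562 0.184 0.26 97.5 20 | grep target
```

```text
t 1.2 pos [ 0.2381 -0.5779  0.2225] F [0.48 0.91 0.1 ] w 0.08698627706474486
tool axes x [0.925 0.381 0.   ] y [ 0.381 -0.925  0.   ] z [ 0. -0. -1.]
target z [ 0.  0. -1.] y [0.999 0.054 0.   ]
shift cm [ 58.97 -58.11  -3.75] rot [ 0.     -0.     -1.2341]
target z [-0.339 -0.045 -0.94 ] y [ 0.932  0.123 -0.342]
```

send_rows([
  {"tx":2.8,"ty":-2.7,"tz":-1.0},
  {"tx":5.6,"ty":-5.4,"tz":-2.0},
  {"tx":8.4,"ty":-8.1,"tz":-3.0},
  {"tx":11.2,"ty":-10.8,"tz":-3.7},
  {"tx":14,"ty":-13.5,"tz":-3.7},
], claw=5)

```text
schema error: expected keys tx, ty, tz, rx, ry, rz
```

send_rows([
  {"tx":2.8,"ty":-2.8},
  {"tx":5.6,"ty":-5.6},
  {"tx":8.4,"ty":-8.4},
  {"tx":11.2,"ty":-11.2},
  {"tx":14,"ty":-14},
])

```text
schema error: expected keys tx, ty, tz, rx, ry, rz
```

send_rows([
  {"tx":2.8,"ty":-2.8,"rz":-0.12},
  {"tx":5.6,"ty":-5.6,"rz":-0.24},
  {"tx":8.4,"ty":-8.4,"rz":-0.36},
  {"tx":11.2,"ty":-11.2,"rz":-0.48},
  {"tx":14,"ty":-14,"rz":-0.6},
])

```text
schema error: expected keys tx, ty, tz, rx, ry, rz
```

```bash
python3 d.py 0.562 0.184 0.26 93.1 0
```

```text
t 1.2 pos [ 0.2381 -0.5779  0.2225] F [0.48 0.91 0.1 ] w 0.08698627706474486
tool axes x [0.925 0.381 0.   ] y [ 0.381 -0.925  0.   ] z [ 0. -0. -1.]
target z [ 0.  0. -1.] y [0.999 0.054 0.   ]
shift cm [ 58.97 -58.11  -3.75] rot [ 0.     -0.     -1.2341]
```

All six keys are needed in every row.

send_rows([
  {"tx":2.8,"ty":-2.7,"tz":-1.0,"rx":0,"ry":0,"rz":0},
  {"tx":5.6,"ty":-5.4,"tz":-2.0,"rx":0,"ry":0,"rz":0},
  {"tx":8.4,"ty":-8.1,"tz":-3.0,"rx":0,"ry":0,"rz":0},
  {"tx":11.2,"ty":-10.8,"tz":-3.7,"rx":0,"ry":0,"rz":0},
  {"tx":14,"ty":-13.5,"tz":-3.7,"rx":0,"ry":0,"rz":0},
], claw=5)

```text
time: 1.62
position: [0.317, -0.3991, 0.2611]
tool_rot: [0.981, 0.194, 0.001, 0.002]
ft_force: [0.4, -0.7, 0.1]
grip_width: 0.0617
```

send_rows([
  {"tx":2.8,"ty":-2.8,"tz":0,"rx":0,"ry":0,"rz":0},
  {"tx":5.6,"ty":-5.6,"tz":0,"rx":0,"ry":0,"rz":0},
  {"tx":8.4,"ty":-8.4,"tz":0,"rx":0,"ry":0,"rz":0},
  {"tx":11.2,"ty":-11.2,"tz":0,"rx":0,"ry":0,"rz":0},
  {"tx":14,"ty":-14,"tz":0,"rx":0,"ry":0,"rz":0},
])

```text
time: 2.03
position: [0.3926, -0.2152, 0.2599]
tool_rot: [0.981, 0.194, 0.0, 0.0]
ft_force: [0.3, -0.1, 0.1]
grip_width: 0.0502
```

send_rows([
  {"tx":2.8,"ty":-2.8,"tz":0,"rx":0,"ry":0,"rz":-0.12},
  {"tx":5.6,"ty":-5.6,"tz":0,"rx":0,"ry":0,"rz":-0.24},
  {"tx":8.4,"ty":-8.4,"tz":0,"rx":0,"ry":0,"rz":-0.36},
  {"tx":11.2,"ty":-11.2,"tz":0,"rx":0,"ry":0,"rz":-0.48},
  {"tx":14,"ty":-14,"tz":0,"rx":0,"ry":0,"rz":-0.6},
])

```text
time: 2.45
position: [0.4688, -0.0322, 0.2599]
tool_rot: [0.878, 0.478, 0.0, 0.0]
ft_force: [0.4, -0.7, -0.2]
grip_width: 0.0498
```

```bash
python3 d.py 0.562 0.184 0.26 93.1 0
```

```text
t 2.45 pos [ 0.4688 -0.0322  0.2599] F [ 0.36 -0.72 -0.16] w 0.04984849665473778
tool axes x [0.543 0.84  0.   ] y [ 0.84  -0.543  0.001] z [ 0.001 -0.    -1.   ]
target z [ 0.  0. -1.] y [0.999 0.054 0.   ]
shift cm [ 2.322e+01 -3.920e+00 -1.000e-02] rot [ 9.000e-04  1.000e-04 -6.282e-01]
```

send_rows([
  {"tx":4,"ty":-0.7,"tz":0,"rx":0,"ry":0,"rz":-0.12},
  {"tx":8,"ty":-1.4,"tz":0,"rx":0,"ry":0,"rz":-0.24},
  {"tx":12,"ty":-2.1,"tz":0,"rx":0,"ry":0,"rz":-0.36},
  {"tx":16,"ty":-2.8,"tz":0,"rx":0,"ry":0,"rz":-0.48},
  {"tx":19,"ty":-3.3,"tz":0,"rx":0,"ry":0,"rz":-0.6},
])

```text
time: 2.87
position: [0.5458, 0.1461, 0.2598]
tool_rot: [0.697, 0.717, 0.001, 0.0]
ft_force: [0.2, -0.6, 0.7]
grip_width: 0.0497
```

```bash
python3 d.py 0.562 0.184 0.26 93.1 0
```

```text
t 2.87 pos [0.5458 0.1461 0.2598] F [ 0.17 -0.57  0.66] w 0.049746749193950134
tool axes x [-0.028  1.     0.001] y [1.    0.028 0.001] z [ 0.001  0.001 -1.   ]
target z [ 0.  0. -1.] y [0.999 0.054 0.   ]
shift cm [ 3.74  1.73 -0.02] rot [ 0.0013 -0.0008 -0.0264]
```

send_rows([
  {"tx":2,"ty":0.9,"tz":0,"rx":0,"ry":0,"rz":-0.013},
  {"tx":3.6,"ty":1.7,"tz":0,"rx":0,"ry":0,"rz":-0.026},
  {"tx":3.6,"ty":1.7,"tz":0,"rx":0,"ry":0,"rz":-0.026},
  {"tx":3.6,"ty":1.7,"tz":0,"rx":0,"ry":0,"rz":-0.026},
])

```text
time: 3.2
position: [0.561, 0.1797, 0.2593]
tool_rot: [0.69, 0.724, -0.0, 0.0]
ft_force: [-0.4, 0.2, -0.2]
grip_width: 0.0498
```

```bash
python3 d.py 0.562 0.184 0.148 93.1 0; python3 - <<'E'
from h import *
c=cam('side','s1.png');cam('top','t1.png')
E
```

```text
t 3.2 pos [0.561  0.1797 0.2593] F [-0.38  0.21 -0.2 ] w 0.049832859460930044
tool axes x [-0.048  0.999 -0.001] y [ 0.999  0.048 -0.001] z [-0.    -0.001 -1.   ]
target z [ 0.  0. -1.] y [0.999 0.054 0.   ]
shift cm [ 0.43  0.13 11.13] rot [-0.0005  0.0005 -0.0065]
```

View pics/s1.png

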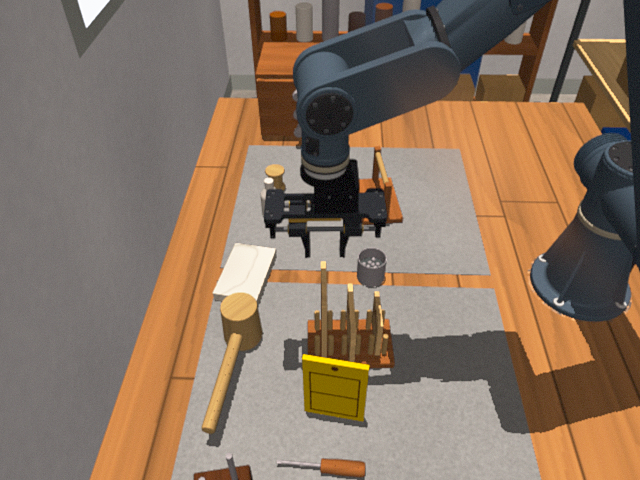

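The fingers straddle column 324, in line with the board top at (324,267). Next I descend.

send_rows([
  {"tx":0.4,"ty":0.1,"tz":2.5,"rx":0,"ry":0,"rz":-0.006},
  {"tx":0.4,"ty":0.1,"tz":5.5,"rx":0,"ry":0,"rz":-0.006},
  {"tx":0.4,"ty":0.1,"tz":8.5,"rx":0,"ry":0,"rz":-0.006},
  {"tx":0.4,"ty":0.1,"tz":11.1,"rx":0,"ry":0,"rz":-0.006},
  {"tx":0.4,"ty":0.1,"tz":11.1,"rx":0,"ry":0,"rz":-0.006},
])

```text
time: 3.72
position: [0.5576, 0.1811, 0.1438]
tool_rot: [0.689, 0.725, -0.005, -0.004]
ft_force: [0.0, 0.0, -0.7]
grip_width: 0.0501
```

```bash
python3 d.py 0.562 0.184 0.148 93.1 0; python3 - <<'E'
from h import *
c=cam('side','s2.png');p=c['color'][150:420,220:480,::-1];cv2.imwrite('pics/s2c.png',cv2.resize(p,None,fx=2.2,fy=2.2))
W=cloud(c).reshape(-1,3)
m=(abs(W[:,0]-.562)<.05)&(abs(W[:,1]-.184)<.07)&(W[:,2]>.135)&(W[:,2]<.186);q=W[m];
m2=abs(q[:,0]-.562)<.012
print(q[m2].mean(0), np.polyfit(q[m2][:,1],q[m2][:,0],1))
E
```

```text
t 3.72 pos [0.5576 0.1811 0.1438] F [ 0.03  0.04 -0.7 ] w 0.05008902498781067
tool axes x [-0.05   0.999 -0.001] y [ 0.999  0.05  -0.012] z [-0.012 -0.002 -1.   ]
target z [ 0.  0. -1.] y [0.999 0.054 0.   ]
shift cm [ 0.26  0.45 -0.43] rot [-0.0116  0.0012 -0.0042]
[0.56115571 0.23090415 0.16123833] [-0.16980618  0.60036466]
```

View pics/s2c.png

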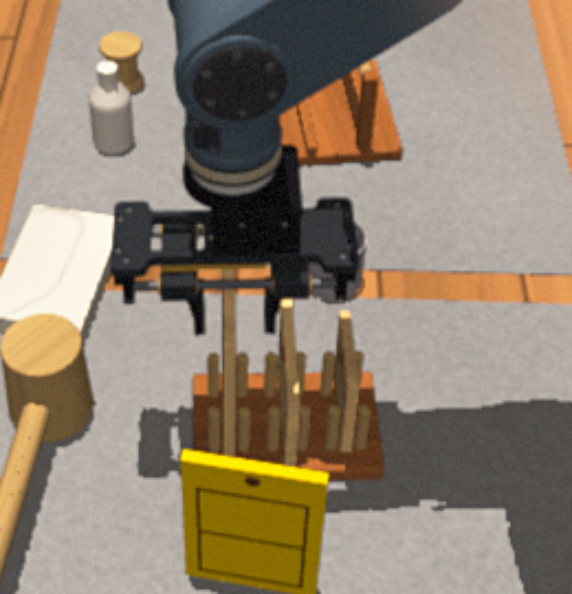

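The board (crop column 229) lies between the fingers, which are at crop columns 197 and 270. The reading was taken mid-motion, so I let the arm settle.

send_rows([
  {"tx":0,"ty":0,"tz":0,"rx":0,"ry":0,"rz":0},
  {"tx":0,"ty":0,"tz":0,"rx":0,"ry":0,"rz":0},
  {"tx":0,"ty":0,"tz":0,"rx":0,"ry":0,"rz":0},
])

```text
time: 4.02
position: [0.5635, 0.1831, 0.1508]
tool_rot: [0.689, 0.725, 0.002, 0.001]
ft_force: [-0.4, 0.4, -0.9]
grip_width: 0.05
```

```bash
python3 d.py 0.562 0.184 0.148 93.1 0
```

```text
t 4.02 pos [0.5635 0.1831 0.1508] F [-0.37  0.38 -0.94] w 0.05000515298583978
tool axes x [-0.052  0.999  0.   ] y [0.999 0.052 0.004] z [ 0.004  0.001 -1.   ]
target z [ 0.  0. -1.] y [0.999 0.054 0.   ]
shift cm [ 0.09 -0.14  0.28] rot [ 0.0043 -0.0003 -0.0025]
```

send_rows([
  {"tx":0,"ty":0,"tz":0,"rx":0,"ry":0,"rz":0},
  {"tx":0,"ty":0,"tz":0,"rx":0,"ry":0,"rz":0},
  {"tx":0,"ty":0,"tz":0,"rx":0,"ry":0,"rz":0},
  {"tx":0,"ty":0,"tz":0,"rx":0,"ry":0,"rz":0},
  {"tx":0,"ty":0,"tz":0,"rx":0,"ry":0,"rz":0},
], claw=0, squeeze=25)

```text
time: 4.43
position: [0.562, 0.1833, 0.1487]
tool_rot: [0.688, 0.725, 0.0, 0.0]
ft_force: [-0.3, 0.8, -1.1]
grip_width: 0.0245
```

send_rows([
  {"tx":0,"ty":0,"tz":0,"rx":0,"ry":0,"rz":0},
  {"tx":0,"ty":0,"tz":0,"rx":0,"ry":0,"rz":0},
  {"tx":0,"ty":0,"tz":0,"rx":0,"ry":0,"rz":0},
  {"tx":0,"ty":0,"tz":0,"rx":0,"ry":0,"rz":0},
])

```text
time: 4.77
position: [0.5619, 0.1833, 0.1485]
tool_rot: [0.688, 0.725, -0.0, -0.0]
ft_force: [0.2, -0.6, -0.5]
grip_width: 0.0096
```

```bash
python3 d.py 0.562 0.184 0.30 93.1 0
```

```text
t 4.77 pos [0.5619 0.1833 0.1485] F [ 0.19 -0.63 -0.48] w 0.009634237996016135
tool axes x [-0.052  0.999  0.   ] y [ 0.999  0.052 -0.   ] z [-0.  0. -1.]
target z [ 0.  0. -1.] y [0.999 0.054 0.   ]
shift cm [ 7.000e-02  1.000e-02 -1.515e+01] rot [-0.0002 -0.     -0.0021]
```

Gripped at 9.6 mm. Lifting straight up.

send_rows([
  {"tx":0,"ty":0,"tz":-0.7,"rx":0,"ry":0,"rz":0},
  {"tx":0,"ty":0,"tz":-2,"rx":0,"ry":0,"rz":0},
  {"tx":0,"ty":0,"tz":-3.5,"rx":0,"ry":0,"rz":0},
  {"tx":0,"ty":0,"tz":-5,"rx":0,"ry":0,"rz":0},
  {"tx":0,"ty":0,"tz":-6.5,"rx":0,"ry":0,"rz":0},
])

```text
time: 5.18
position: [0.5616, 0.1832, 0.2143]
tool_rot: [0.688, 0.725, -0.0, -0.0]
ft_force: [-0.4, -1.0, -1.9]
grip_width: 0.0099
```

send_rows([
  {"tx":0,"ty":0,"tz":-2,"rx":0,"ry":0,"rz":0},
  {"tx":0,"ty":0,"tz":-4,"rx":0,"ry":0,"rz":0},
  {"tx":0,"ty":0,"tz":-6,"rx":0,"ry":0,"rz":0},
  {"tx":0,"ty":0,"tz":-7.5,"rx":0,"ry":0,"rz":0},
  {"tx":0,"ty":0,"tz":-8.5,"rx":0,"ry":0,"rz":0},
])

```text
time: 5.6
position: [0.5624, 0.1833, 0.3008]
tool_rot: [0.688, 0.725, 0.001, 0.001]
ft_force: [-0.2, -0.4, -1.2]
grip_width: 0.0097
```

send_rows([
  {"tx":0,"ty":0,"tz":0,"rx":0,"ry":0,"rz":0},
  {"tx":0,"ty":0,"tz":0,"rx":0,"ry":0,"rz":0},
])

```text
time: 5.77
position: [0.5618, 0.1832, 0.2986]
tool_rot: [0.688, 0.725, 0.0, 0.0]
ft_force: [0.2, 0.0, -1.9]
grip_width: 0.0097
```

```bash
python3 d.py 0.445 -0.266 0.30 97.45 0; python3 - <<'E'
from h import *
c=cam('side','s3.png');cam('top','t3.png')
E
```

```text
t 5.77 pos [0.5618 0.1832 0.2986] F [ 0.22  0.01 -1.87] w 0.009742557418940867
tool axes x [-0.052  0.999 -0.   ] y [0.999 0.052 0.   ] z [ 0. -0. -1.]
target z [ 0.  0. -1.] y [0.992 0.13  0.   ]
shift cm [-44.25 -14.    -0.14] rot [ 0.0002  0.     -0.078 ]
```

View pics/s3.png

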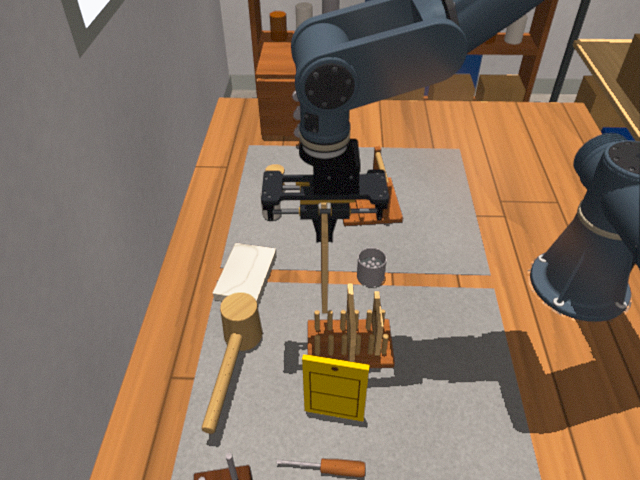

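The board hangs upright, with its lower end near (325,308). The other boards still stand at (351,320) and (378,325). Moving to above the easel.

send_rows([
  {"tx":-1.5,"ty":-0.5,"tz":0,"rx":0,"ry":0,"rz":0},
  {"tx":-4,"ty":-1.4,"tz":0,"rx":0,"ry":0,"rz":-0.01},
  {"tx":-7,"ty":-2.4,"tz":0,"rx":0,"ry":0,"rz":-0.02},
  {"tx":-10,"ty":-3.4,"tz":0,"rx":0,"ry":0,"rz":-0.03},
  {"tx":-13,"ty":-4.4,"tz":0,"rx":0,"ry":0,"rz":-0.04},
])

```text
time: 6.28
position: [0.5234, 0.0502, 0.2971]
tool_rot: [0.673, 0.739, -0.001, -0.001]
ft_force: [-0.5, -1.0, -1.1]
grip_width: 0.0101
```

send_rows([
  {"tx":-3,"ty":-1,"tz":0,"rx":0,"ry":0,"rz":-0.01},
  {"tx":-6,"ty":-2,"tz":0,"rx":0,"ry":0,"rz":-0.02},
  {"tx":-9,"ty":-3,"tz":0,"rx":0,"ry":0,"rz":-0.03},
  {"tx":-12,"ty":-3.8,"tz":0,"rx":0,"ry":0,"rz":-0.038},
  {"tx":-15,"ty":-4.7,"tz":0,"rx":0,"ry":0,"rz":-0.038},
])

```text
time: 6.7
position: [0.4906, -0.1036, 0.2973]
tool_rot: [0.66, 0.752, -0.0, -0.001]
ft_force: [0.7, -0.6, -1.7]
grip_width: 0.0099
```

```bash
python3 d.py 0.433 -0.270 0.30 97.45 -10
```

```text
t 6.7 pos [ 0.4906 -0.1036  0.2973] F [ 0.71 -0.64 -1.69] w 0.00985377114890758
tool axes x [-0.13   0.992  0.001] y [ 0.992  0.13  -0.002] z [-0.002  0.001 -1.   ]
target z [ 0.172  0.023 -0.985] y [0.976 0.128 0.174]
shift cm [-15.75  -7.87  -0.28] rot [-1.767e-01 -1.500e-03  1.000e-04]
```

send_rows([
  {"tx":-3.5,"ty":-1.8,"tz":0,"rx":0,"ry":0,"rz":0},
  {"tx":-7,"ty":-3.6,"tz":0,"rx":-0.04,"ry":0,"rz":0},
  {"tx":-10.5,"ty":-5.3,"tz":0,"rx":-0.08,"ry":0,"rz":0},
  {"tx":-13.5,"ty":-6.8,"tz":0,"rx":-0.12,"ry":0,"rz":0},
  {"tx":-15.5,"ty":-7.8,"tz":0,"rx":-0.17,"ry":0,"rz":0},
])

```text
time: 7.12
position: [0.4333, -0.2691, 0.2975]
tool_rot: [0.658, 0.748, 0.064, 0.056]
ft_force: [0.9, -0.2, -1.7]
grip_width: 0.0095
```

send_rows([
  {"tx":0,"ty":0,"tz":0,"rx":-0.06,"ry":0,"rz":0},
  {"tx":0,"ty":0,"tz":0,"rx":-0.12,"ry":0,"rz":0},
  {"tx":0,"ty":0,"tz":0,"rx":-0.12,"ry":0,"rz":0},
  {"tx":0,"ty":0,"tz":0,"rx":-0.12,"ry":0,"rz":0},
  {"tx":0,"ty":0,"tz":0,"rx":-0.12,"ry":0,"rz":0},
])

```text
time: 7.53
position: [0.4345, -0.2662, 0.2981]
tool_rot: [0.653, 0.744, 0.108, 0.095]
ft_force: [0.2, -0.5, -1.9]
grip_width: 0.0096
```

```bash
cat > tgt.py <<'E'
import sys,numpy as np,os
th,xb,h,L=map(float,sys.argv[1:5]); t=np.radians(th)
x=xb+5*np.cos(t)-L*np.sin(t); z=16+h+5*np.sin(t)+L*np.cos(t)
gap=(xb+30)*np.cos(t)-(89-h)*np.sin(t)-7
a=np.radians(7.45);E=np.array([.462,-.266])
w=E+x/1000*np.array([np.cos(a),np.sin(a)])
print('bar gap mm',gap.round(2),'front corner x',xb+10*np.cos(t),'tcp',w.round(4),z)
os.system(f'python3 d.py {w[0]} {w[1]} {z/1000} 97.45 {-th}')
E
python3 tgt.py 17 10.5 60 130.5;python3 tgt.py 17 10.5 4 130.5; python3 - <<'E'
from h import *
c=cam('side','s4.png');np.savez('s4.npz',**c);c=cam('top','t4.png');np.savez('t4.npz',**c)
E
```

```text
t 7.53 pos [ 0.4345 -0.2662  0.2981] F [ 0.25 -0.52 -1.91] w 0.009604280479288014
tool axes x [-0.13   0.992  0.001] y [0.951 0.124 0.284] z [ 0.282  0.038 -0.959]
target z [ 0.29   0.038 -0.956] y [0.948 0.124 0.292]
shift cm [-0.35 -2.31  9.32] rot [-0.0083 -0.0007 -0.0001]
bar gap mm 23.25 front corner x 20.063047559630355 tcp [ 0.4393 -0.269 ] 202.25962917678982
t 7.53 pos [ 0.4345 -0.2662  0.2981] F [ 0.25 -0.52 -1.91] w 0.009604280479288014
tool axes x [-0.13   0.992  0.001] y [0.951 0.124 0.284] z [ 0.282  0.038 -0.959]
target z [ 0.29   0.038 -0.956] y [0.948 0.124 0.292]
shift cm [-0.35 -3.9  14.68] rot [-0.0083 -0.0007 -0.0001]
bar gap mm 6.88 front corner x 20.063047559630355 tcp [ 0.4393 -0.269 ] 146.25962917678982
```

View pics/s4.png

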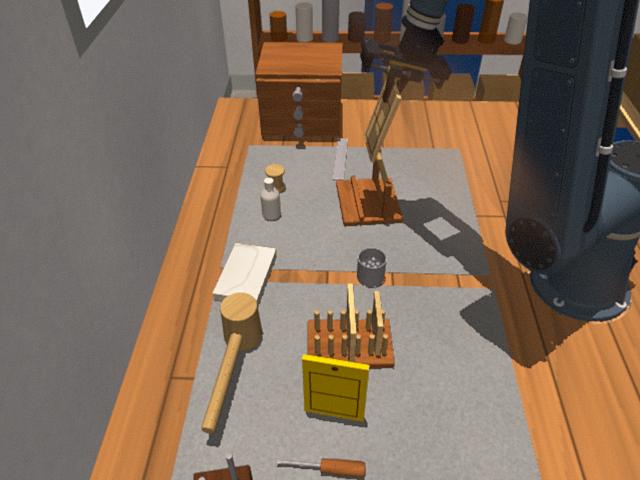

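View pics/t4.png

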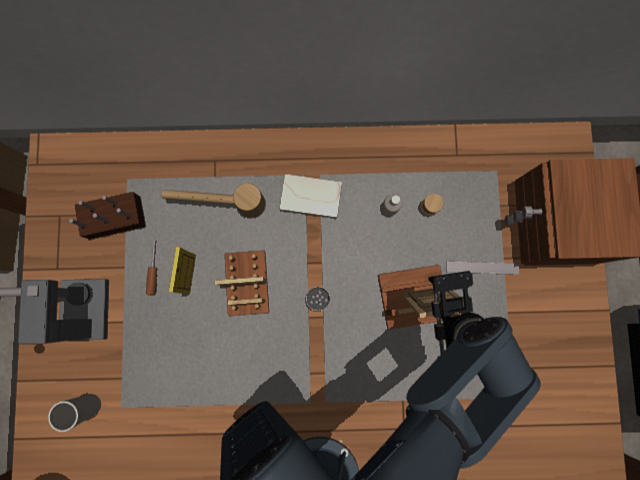

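The side picture shows the board tilted the right way, its front face at (380,125) above the easel base at (370,200). Rack and tin are unchanged. I check the board plane against the prediction.

```bash
cat > plane.py <<'E'
import sys
from h import *
from scipy.spatial.transform import Rotation as Ro
a=np.radians(7.45);ex=np.array([np.cos(a),np.sin(a),0]);ey=np.array([-np.sin(a),np.cos(a),0]);ez=np.array([0,0,1.])
def an(c,zlo,zhi):
    W=cloud(c).reshape(-1,3);e=(W-[.462,-.266,0])@np.array([ex,ey,ez]).T*1000
    return e
o=robot.get_obs()
R=Ro.from_quat(o['tool_rot']);p=np.array(o['position'])
for f in sys.argv[1:]:
    c=dict(np.load(f));W=cloud(c).reshape(-1,3)
    b=R.inv().apply(W-p)*1000   # tool frame: x=board width, y=thickness, z down along board
    m=(abs(b[:,0])<70)&(abs(b[:,1])<13)&(b[:,2]>15)&(b[:,2]<140)&np.isfinite(b[:,0])
    q=b[m];print(f,m.sum(),'tool-frame 2/50/98%',np.percentile(q,[2,50,98],axis=0).round(1).tolist())
    m3=(abs(q[:,0])<40)
    k=q[m3];A=np.c_[k[:,0],k[:,2],np.ones(len(k))];s,r,_,_=np.linalg.lstsq(A,k[:,1],rcond=None);print('face y = a x + b z + c',s.round(4))
E
python3 plane.py s4.npz t4.npz
```

```text
s4.npz 914 tool-frame 2/50/98% [[-50.7, -3.7, 17.4], [16.6, 4.6, 69.2], [57.3, 6.5, 125.7]]
face y = a x + b z + c [ 3.9000e-03 -5.0000e-04  4.8303e+00]
t4.npz 526 tool-frame 2/50/98% [[-50.1, -2.8, 20.3], [21.2, 3.6, 67.1], [56.2, 4.7, 126.0]]
face y = a x + b z + c [ 1.2000e-03 -1.7000e-03  3.7535e+00]
```

send_rows([
  {"tx":-0.2,"ty":-0.5,"tz":2,"rx":-0.008,"ry":0,"rz":0},
  {"tx":-0.35,"ty":-1.1,"tz":4.5,"rx":-0.008,"ry":0,"rz":0},
  {"tx":-0.35,"ty":-1.7,"tz":7,"rx":-0.008,"ry":0,"rz":0},
  {"tx":-0.35,"ty":-2.3,"tz":9.2,"rx":-0.008,"ry":0,"rz":0},
  {"tx":-0.35,"ty":-2.3,"tz":9.2,"rx":-0.008,"ry":0,"rz":0},
])

```text
time: 8.05
position: [0.438, -0.2665, 0.2]
tool_rot: [0.652, 0.744, 0.112, 0.093]
ft_force: [0.3, 0.7, -1.1]
grip_width: 0.0099
```

send_rows([
  {"tx":0,"ty":0,"tz":0,"rx":0,"ry":0,"rz":0},
  {"tx":0,"ty":0,"tz":0,"rx":0,"ry":0,"rz":0},
  {"tx":0,"ty":0,"tz":0,"rx":0,"ry":0,"rz":0},
  {"tx":0,"ty":0,"tz":0,"rx":0,"ry":0,"rz":0},
])

```text
time: 8.38
position: [0.4401, -0.2701, 0.2054]
tool_rot: [0.652, 0.743, 0.111, 0.1]
ft_force: [0.2, 0.1, -2.2]
grip_width: 0.0096
```

```bash
python3 tgt.py 17 10.5 4 130.5; python3 - <<'E'
from h import *
c=cam('side');np.savez('s5.npz',**c);cv2.imwrite('pics/s5c.png',cv2.resize(c['color'][60:260,280:480,::-1],None,fx=3,fy=3))
E
cat > bar.py <<'E'
import sys
from h import *
a=np.radians(7.45);M=np.array([[np.cos(a),np.sin(a),0],[-np.sin(a),np.cos(a),0],[0,0,1]])
for f in sys.argv[1:]:
    c=dict(np.load(f));e=((cloud(c).reshape(-1,3)-[.462,-.266,0])@M.T)*1000
    def s(n,x,y,z):
        m=(e[:,0]>x[0])&(e[:,0]<x[1])&(e[:,1]>y[0])&(e[:,1]<y[1])&(e[:,2]>z[0])&(e[:,2]<z[1]);q=e[m]
        print(f,n,len(q),np.percentile(q,[2,50,98],axis=0).round(1).tolist() if len(q)>5 else '')
    s('lip top',(10,50),(-80,80),(27,34)); s('posts',(-45,-15),(60,95),(112,125)); s('posts-',(-45,-15),(-95,-60),(112,125)); s('base',(-80,80),(-95,95),(12,19))
E
python3 bar.py side0.npz top0.npz s5.npz
```

```text
t 8.38 pos [ 0.4401 -0.2701  0.2054] F [ 0.2   0.05 -2.18] w 0.00961229198452398
tool axes x [-0.13   0.992 -0.003] y [0.947 0.125 0.295] z [ 0.293  0.035 -0.955]
target z [ 0.29   0.038 -0.956] y [0.948 0.124 0.292]
shift cm [ 0.14 -1.8   5.63] rot [0.0031 0.0028 0.0013]
bar gap mm 6.88 front corner x 20.063047559630355 tcp [ 0.4393 -0.269 ] 146.25962917678982
side0.npz lip top 181 [[25.1, -75.9, 27.8], [30.7, 4.1, 30.9], [36.6, 77.6, 33.8]]
side0.npz posts 45 [[-36.3, 68.3, 112.5], [-28.3, 78.9, 120.1], [-21.0, 83.5, 122.9]]
side0.npz posts- 44 [[-36.3, -82.9, 112.3], [-28.7, -71.1, 119.8], [-21.2, -62.1, 123.6]]
side0.npz base 1519 [[-71.4, -80.7, 13.0], [4.5, 13.4, 16.8], [73.8, 84.7, 18.9]]
top0.npz lip top 214 [[23.2, -76.5, 27.2], [28.8, -1.5, 30.3], [34.6, 76.9, 33.5]]
top0.npz posts 48 [[-38.1, 62.1, 112.8], [-30.9, 73.8, 119.5], [-23.4, 83.1, 124.2]]
top0.npz posts- 50 [[-38.0, -81.6, 112.2], [-31.5, -72.8, 118.6], [-23.2, -61.7, 123.4]]
top0.npz base 2188 [[-73.6, -80.1, 12.2], [0.8, 2.5, 15.9], [71.4, 83.0, 18.8]]
s5.npz lip top 177 [[24.8, -76.6, 27.4], [31.2, 1.0, 31.1], [36.6, 76.4, 33.5]]
s5.npz posts 47 [[-35.8, 67.6, 112.6], [-28.8, 79.3, 120.1], [-21.6, 85.0, 123.7]]
s5.npz posts- 0 
s5.npz base 1456 [[-71.2, -79.0, 12.8], [7.9, 16.5, 16.9], [74.1, 85.0, 18.9]]
```

View pics/s5c.png

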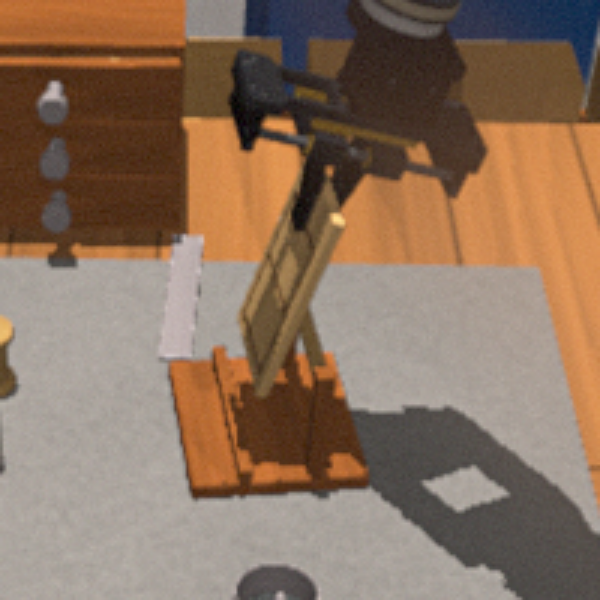

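The board hangs between lip and bar (crop: lower end at (255,370), lip at (230,410), post at (320,410)). The easel model agrees with both cameras within 1–2 mm. Descending to 4 mm above the base.

send_rows([
  {"tx":0.05,"ty":-0.3,"tz":1,"rx":0,"ry":0,"rz":0},
  {"tx":0.05,"ty":-0.7,"tz":2.2,"rx":0,"ry":0,"rz":0},
  {"tx":0.05,"ty":-1.1,"tz":3.5,"rx":0,"ry":0,"rz":0},
  {"tx":0.05,"ty":-1.45,"tz":4.6,"rx":0,"ry":0,"rz":0},
  {"tx":0.05,"ty":-1.65,"tz":5.3,"rx":0,"ry":0,"rz":0},
])

```text
time: 8.85
position: [0.4389, -0.2689, 0.1481]
tool_rot: [0.652, 0.743, 0.112, 0.098]
ft_force: [0.4, 0.0, -1.6]
grip_width: 0.0097
```

send_rows([
  {"tx":0,"ty":0,"tz":0,"rx":0,"ry":0,"rz":0},
  {"tx":0,"ty":0,"tz":0,"rx":0,"ry":0,"rz":0},
  {"tx":0,"ty":0,"tz":0,"rx":0,"ry":0,"rz":0},
  {"tx":0,"ty":0,"tz":0,"rx":0,"ry":0,"rz":0},
  {"tx":0,"ty":0,"tz":0,"rx":0,"ry":0,"rz":0},
])

```text
time: 9.27
position: [0.4392, -0.2692, 0.149]
tool_rot: [0.652, 0.743, 0.111, 0.099]
ft_force: [-0.9, 0.3, -1.0]
grip_width: 0.0103
```

```bash
python3 tgt.py 17 10.5 4 130.5;python3 tgt.py 20 10.5 1.5 130.5
```

```text
t 9.27 pos [ 0.4392 -0.2692  0.149 ] F [-0.86  0.27 -1.02] w 0.010344476456502327
tool axes x [-0.13   0.992 -0.001] y [0.948 0.124 0.294] z [ 0.292  0.037 -0.956]
target z [ 0.29   0.038 -0.956] y [0.948 0.124 0.292]
shift cm [ 0.02 -0.07  0.27] rot [0.0021 0.0013 0.0004]
bar gap mm 6.88 front corner x 20.063047559630355 tcp [ 0.4393 -0.269 ] 146.25962917678982
t 9.27 pos [ 0.4392 -0.2692  0.149 ] F [-0.86  0.27 -1.02] w 0.010344476456502327
tool axes x [-0.13   0.992 -0.001] y [0.948 0.124 0.294] z [ 0.292  0.037 -0.956]
target z [ 0.339  0.044 -0.94 ] y [0.932 0.122 0.342]
shift cm [ 0.02 -0.83  0.5 ] rot [-0.0502  0.0013  0.0004]
bar gap mm 1.13 front corner x 19.896926207859085 tcp [ 0.4328 -0.2698] 141.8399877291894
```

send_rows([
  {"tx":0,"ty":-0.2,"tz":0.1,"rx":-0.012,"ry":0,"rz":0},
  {"tx":0,"ty":-0.4,"tz":0.2,"rx":-0.025,"ry":0,"rz":0},
  {"tx":0,"ty":-0.6,"tz":0.35,"rx":-0.038,"ry":0,"rz":0},
  {"tx":0,"ty":-0.8,"tz":0.5,"rx":-0.05,"ry":0,"rz":0},
  {"tx":0,"ty":-0.8,"tz":0.5,"rx":-0.05,"ry":0,"rz":0},
])

```text
time: 9.68
position: [0.4324, -0.2696, 0.1412]
tool_rot: [0.65, 0.74, 0.13, 0.114]
ft_force: [0.6, -1.1, -1.1]
grip_width: 0.0098
```

send_rows([
  {"tx":0,"ty":0,"tz":0,"rx":0,"ry":0,"rz":0},
  {"tx":0,"ty":0,"tz":0,"rx":0,"ry":0,"rz":0},
  {"tx":0,"ty":0,"tz":0,"rx":0,"ry":0,"rz":0},
  {"tx":0,"ty":0,"tz":0,"rx":0,"ry":0,"rz":0},
])

```text
time: 10.02
position: [0.4331, -0.2697, 0.1414]
tool_rot: [0.65, 0.74, 0.13, 0.114]
ft_force: [0.4, -0.4, -0.8]
grip_width: 0.0102
```

```bash
python3 tgt.py 20 10.5 0 130.5;  python3 - <<'E'
from h import *
c=cam('side');np.savez('s6.npz',**c);cv2.imwrite('pics/s6c.png',cv2.resize(c['color'][80:240,300:460,::-1],None,fx=3.7,fy=3.7))
c=cam('top');np.savez('t6.npz',**c)
E
python3 plane.py s6.npz t6.npz
```

```text
t 10.02 pos [ 0.4331 -0.2697  0.1414] F [ 0.38 -0.41 -0.8 ] w 0.010204256290605802
tool axes x [-0.13   0.992 -0.001] y [0.932 0.122 0.341] z [ 0.338  0.044 -0.94 ]
target z [ 0.339  0.044 -0.94 ] y [0.932 0.122 0.342]
shift cm [-0.01 -0.06  0.09] rot [-0.0009  0.0005  0.0006]
bar gap mm 0.62 front corner x 19.896926207859085 tcp [ 0.4328 -0.2698] 140.3399877291894
s6.npz 950 tool-frame 2/50/98% [[-51.3, -9.2, 17.1], [17.5, 5.3, 74.0], [66.0, 8.0, 133.8]]
face y = a x + b z + c [-5.8000e-03 -5.8000e-03  5.9629e+00]
t6.npz 550 tool-frame 2/50/98% [[-47.9, -10.3, 17.7], [28.9, 3.8, 73.9], [67.7, 11.6, 136.1]]
face y = a x + b z + c [-1.4000e-03  9.2000e-03  3.5553e+00]
```

View pics/s6c.png

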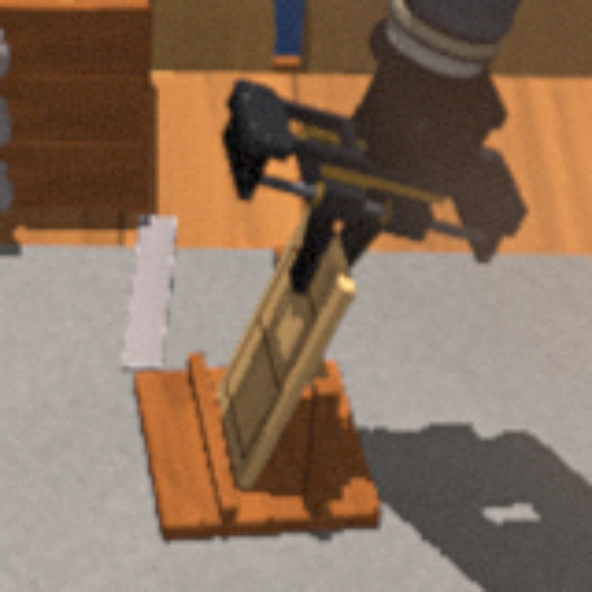

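The lower edge (crop (245,480)) is behind the lip, and the board is just off the bar at the post (crop (325,370)). Lowering in small steps until the force shows contact.

send_rows([
  {"tx":0,"ty":-0.03,"tz":0.09,"rx":0,"ry":0,"rz":0},
  {"tx":0,"ty":-0.03,"tz":0.09,"rx":0,"ry":0,"rz":0},
  {"tx":0,"ty":-0.03,"tz":0.09,"rx":0,"ry":0,"rz":0},
])

```text
time: 10.37
position: [0.4329, -0.2697, 0.1403]
tool_rot: [0.65, 0.74, 0.13, 0.114]
ft_force: [0.4, -0.8, -1.0]
grip_width: 0.0098
```

send_rows([
  {"tx":0,"ty":-0.05,"tz":0.09,"rx":0,"ry":0,"rz":0},
  {"tx":0,"ty":-0.05,"tz":0.09,"rx":0,"ry":0,"rz":0},
  {"tx":0,"ty":-0.05,"tz":0.09,"rx":0,"ry":0,"rz":0},
])

```text
time: 10.62
position: [0.4329, -0.2698, 0.1401]
tool_rot: [0.65, 0.74, 0.13, 0.115]
ft_force: [-3.1, 0.1, 5.9]
grip_width: 0.0095
```

Contact shows (+6 N up). I ease off slightly, then open.

send_rows([
  {"tx":0,"ty":0,"tz":-0.06,"rx":0,"ry":0,"rz":0},
  {"tx":0,"ty":0,"tz":-0.06,"rx":0,"ry":0,"rz":0},
  {"tx":0,"ty":0,"tz":-0.06,"rx":0,"ry":0,"rz":0},
])

```text
time: 10.87
position: [0.4326, -0.2699, 0.1401]
tool_rot: [0.65, 0.74, 0.13, 0.115]
ft_force: [-0.2, 0.7, 4.6]
grip_width: 0.0101
```

send_rows([
  {"tx":0,"ty":0,"tz":0,"rx":0,"ry":0,"rz":0},
  {"tx":0,"ty":0,"tz":0,"rx":0,"ry":0,"rz":0},
  {"tx":0,"ty":0,"tz":0,"rx":0,"ry":0,"rz":0},
  {"tx":0,"ty":0,"tz":0,"rx":0,"ry":0,"rz":0},
  {"tx":0,"ty":0,"tz":0,"rx":0,"ry":0,"rz":0},
], claw=4)

```text
time: 11.28
position: [0.4324, -0.2696, 0.1396]
tool_rot: [0.65, 0.74, 0.13, 0.114]
ft_force: [0.5, -0.9, 0.2]
grip_width: 0.0346
```

```bash
cat > brd.py <<'E'
import sys
from h import *
n=sys.argv[1]
a=np.radians(7.45);M=np.array([[np.cos(a),np.sin(a),0],[-np.sin(a),np.cos(a),0],[0,0,1]])
for cn in ('side','top'):
    c=cam(cn);np.savez(f'{cn}_{n}.npz',**c);cv2.imwrite(f'pics/{cn}_{n}.png',c['color'][:,:,::-1])
    if cn=='side':cv2.imwrite(f'pics/sc_{n}.png',cv2.resize(c['color'][80:240,300:460,::-1],None,fx=3.7,fy=3.7))
    e=((cloud(c).reshape(-1,3)-[.462,-.266,0])@M.T)*1000
    k=(e[:,2]>45)&(e[:,2]<130)&(abs(e[:,1])<48)&(abs(e[:,0]+5*0+(e[:,2]-16)*.364-22)<9)
    q=e[k]
    if len(q)>20:
        s=np.polyfit(q[:,2],q[:,0],1);print(cn,len(q),'slope deg',np.degrees(np.arctan(-s[0])).round(2),'front face x at z=16,105',np.polyval(s,[16,105]).round(1))
    k=(e[:,2]>22)&(e[:,2]<195)&(abs(e[:,1])<66)&(abs(e[:,0]+(e[:,2]-16)*.364-15)<14)
    q=e[k];print('extents',np.percentile(q,[1,99],axis=0).round(1).tolist())
o=robot.get_obs();print(o['time'],o['position'],o['ft_force'],o['grip_width'])
E
python3 brd.py a
```

```text
side 492 slope deg 19.97 front face x at z=16,105 [ 21.5 -10.8]
extents [[-45.4, -52.0, 24.6], [18.8, 58.1, 180.7]]
top 211 slope deg 19.81 front face x at z=16,105 [ 19.3 -12.7]
extents [[-47.5, -35.6, 23.0], [23.7, 63.0, 181.2]]
11.3833 [ 0.43242021 -0.26961015  0.13965015] [-0.44310063  0.96241282 -0.53552678] 0.03790710084428023
```

View pics/sc_a.png

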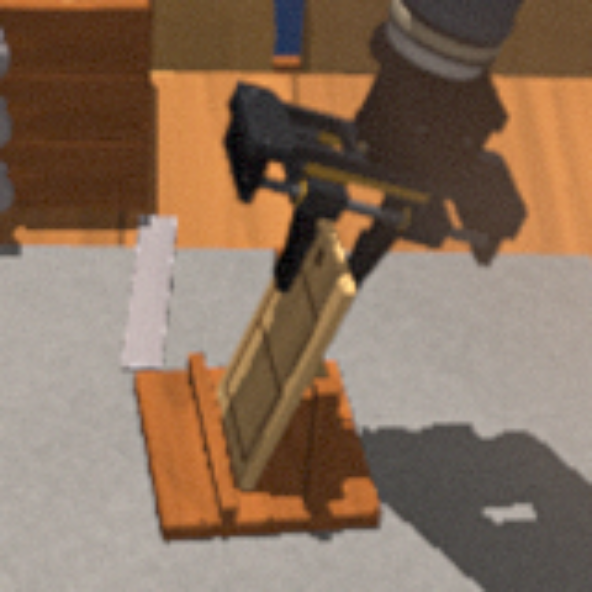

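The fingers are open on both sides (crop (295,250) and (370,255)), and the board leans by itself at about 20°. Retreating along the fingers.

send_rows([
  {"tx":0,"ty":0,"tz":-0.8,"rx":0,"ry":0,"rz":0},
  {"tx":0,"ty":0,"tz":-2,"rx":0,"ry":0,"rz":0},
  {"tx":0,"ty":0,"tz":-3.5,"rx":0,"ry":0,"rz":0},
  {"tx":0,"ty":0,"tz":-5.5,"rx":0,"ry":0,"rz":0},
  {"tx":0,"ty":0,"tz":-7.5,"rx":0,"ry":0,"rz":0},
])

```text
time: 11.8
position: [0.4064, -0.2726, 0.2111]
tool_rot: [0.65, 0.74, 0.13, 0.114]
ft_force: [0.9, -0.7, 0.2]
grip_width: 0.0396
```

send_rows([
  {"tx":0,"ty":0,"tz":-2,"rx":0,"ry":0,"rz":0},
  {"tx":0,"ty":0,"tz":-4,"rx":0,"ry":0,"rz":0},
  {"tx":0,"ty":0,"tz":-5.5,"rx":0,"ry":0,"rz":0},
  {"tx":0,"ty":0,"tz":-6,"rx":0,"ry":0,"rz":0},
  {"tx":0,"ty":0,"tz":-6,"rx":0,"ry":0,"rz":0},
])

```text
time: 12.22
position: [0.3868, -0.2763, 0.2682]
tool_rot: [0.65, 0.74, 0.129, 0.116]
ft_force: [0.0, 0.7, 0.4]
grip_width: 0.0398
```

send_rows([
  {"tx":0,"ty":0,"tz":0,"rx":0,"ry":0,"rz":0},
  {"tx":0,"ty":0,"tz":0,"rx":0,"ry":0,"rz":0},
  {"tx":0,"ty":0,"tz":0,"rx":0,"ry":0,"rz":0},
  {"tx":0,"ty":0,"tz":0,"rx":0,"ry":0,"rz":0},
  {"tx":0,"ty":0,"tz":0,"rx":0,"ry":0,"rz":0},
])

```text
time: 12.63
position: [0.3868, -0.2753, 0.266]
tool_rot: [0.65, 0.74, 0.13, 0.113]
ft_force: [0.4, 0.8, 0.4]
grip_width: 0.0401
```

```bash
python3 brd.py b; python3 - <<'E'
from h import *
a=np.load('side0.npz')['color'].astype(int);b=np.load('side_b.npz')['color'].astype(int)
for n in('side','top'):
    c=dict(np.load(n+'_b.npz'));W=cloud(c).reshape(-1,3)
    for nm,(x,y,z) in dict(wide=((.48,.54),(.1,.27),(.122,.14)),small=((.43,.48),(.1,.27),(.108,.125)),tin=((.42,.51),(-.05,.04),(.055,.07))).items():
        k=(W[:,0]>x[0])&(W[:,0]<x[1])&(W[:,1]>y[0])&(W[:,1]<y[1])&(W[:,2]>z[0])&(W[:,2]<z[1]);print(n,nm,W[k].mean(0).round(4))
E
```

```text
side 510 slope deg 20.12 front face x at z=16,105 [ 21.7 -10.9]
extents [[-45.6, -54.2, 23.6], [18.6, 58.3, 180.9]]
top 470 slope deg 19.9 front face x at z=16,105 [ 19.5 -12.8]
extents [[-47.7, -52.1, 23.9], [23.6, 60.9, 181.2]]
12.7333 [ 0.38681671 -0.27540036  0.26622871] [-0.2594115  -0.23278814  0.03663835] 0.03993952985361597
side wide [0.5108 0.1938 0.1287]
side small [0.4595 0.1802 0.1135]
side tin [ 0.4634 -0.0067  0.0604]
top wide [0.5089 0.189  0.1288]
top small [0.4577 0.177  0.1133]
top tin [ 0.4628 -0.0064  0.0622]
```

View pics/side_b.png

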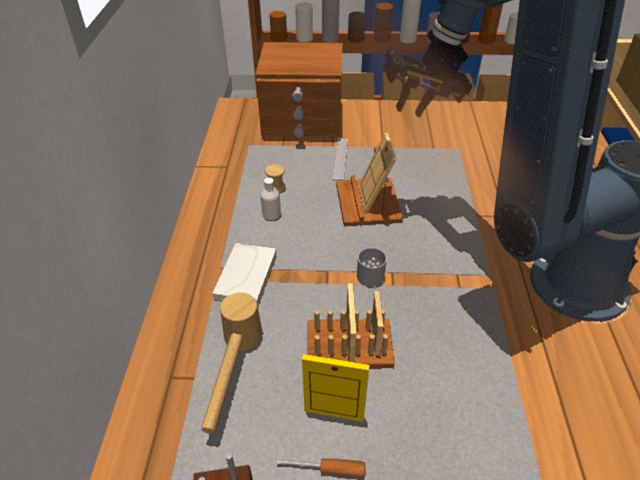

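View pics/sc_b.png

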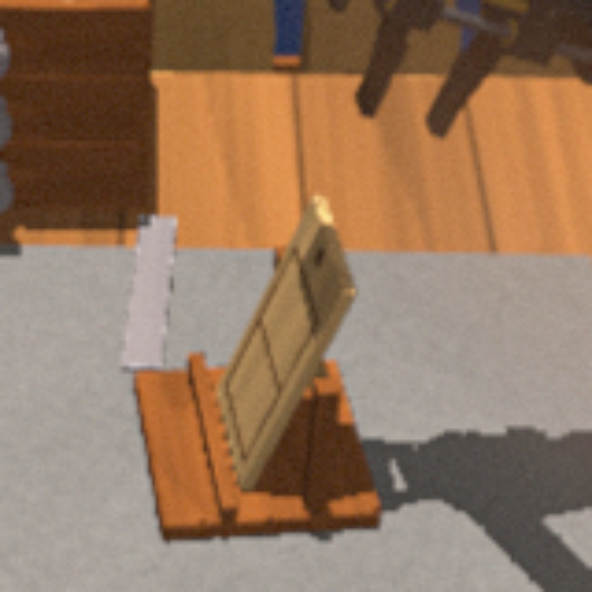

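The board leans on the bar at 20°, stable, and the gripper is clear at (430,80). The other boards and the tin are unmoved.

```bash
python3 -c "
from rig import robot
print(robot.hand_in())"
```

```text
the job is handed in; nothing more can be done
None
```

The tall board is on the easel, leaning by itself against the crossbar, and I handed the job in at about 12.7 s of the 45 s.

I gripped it near its top edge, lifted it straight out of the rack and carried it over upright. I then tilted it to about 20°, lowered it until the force showed contact, let go and backed away along the fingers.

**Last checks:**
- **Lean:** both cameras gave about 20° (20.1° and 19.9°), the same as just after release, so it has not slid.
- **Lower edge:** it sits on the base behind the lip, roughly 3 to 5 mm clear of it, and the board is between the posts. The same end is up as in the rack.
- **Other things:** the other two boards were within 0.5 mm of where they started. I took no starting figure for the tin in the same way, but it stands where it did in the pictures, as does everything else in the side view.
- **Forces:** the highest wrist force reported was about 7 N, at contact.

The two cameras disagreed by about 2 mm on where things stand, which is within their stated calibration. I did not measure the contact at the crossbar directly. It follows from the lean holding steady with the gripper away.

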